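# Refit the cover plate of a bench slide warmer

## Task

Put the tongued cover plate back into the open pocket of the slide warmer: hold it tilted, tuck its narrow tongue in under the steel lip, then lower the other end, without letting it drop, until the plate lies flat on the pocket floor. Leave the plain rectangular plate, which belongs to another unit, where it is, and let go of the cover.

Things in the scene. Friction and masses are not known exactly. Their poses are not given: they have to be found in the camera images.
- cover: Loose aluminium cover plate, 6 mm thick, 0.28 kg, flat on the bench. 160 mm long (x), 110 mm wide (y), but its last 40 mm at the -x end is a centred tongue 60 mm wide. Origin: underside, middle of the 160 mm length; z up. Black upright grip rib on top: 12 mm thick (x), 60 mm long (y), centred at x = +10, y = 0, its top 42 mm above the underside.
- tongue (a point): Middle of the lower edge of the tongue's free end: on the cover at x = -80 mm, y = 0, z = 0; axes as the cover's.
- warmer: Fixed white box 208 (x) x 158 (y) x 75 mm tall. Origin: underside centre, on the bench; z up. Open-topped pocket: x -90 to +90, y -65 to +65 mm, floor at z = 35, walls to z = 75. Steel lip at the -x end (towards the robot), full width, over x -90 to -58, z 61 to 75 mm. The opening left, 148 mm, is shorter than the cover: it goes in only tilted, tongue first.
- blank: A plain rectangular aluminium plate without a tongue, 120 mm (x) by 110 mm (y) by 6 mm, loose on the bench, with the same grip rib at its middle, 42 mm high: a bystander, to be left where it is. Origin: centre of its underside.
There are look-alikes about, which are no part of the job. What is shaped like the cover but green or orange is not meant.

How it is judged:
On the way:
1. the cover is tilted with its tongue under the lip (x of tongue in the frame of warmer between -0.1 and -0.064 m and z of tongue in the frame of warmer between 0.025 and 0.061 m and angle between cover's own z axis and vertical above 0.08 rad), for 0.1 s.
At the end, for the whole second after the job is handed in: The cover lies at rest, released, flat (within about 3 degrees) on the pocket floor (within 6 mm), its tongue at least 6 mm in under the lip and its middle within 15 mm of the pocket's centre line; the plain plate is within 20 mm of where it was (x of tongue in the frame of warmer between -0.095 and -0.064 m and z of each of tongue, cover in the frame of warmer below 0.041 m and z of cover in the frame of warmer above 0.025 m and y of cover in the frame of warmer between -0.015 and 0.015 m and angle between cover's own z axis and vertical below 0.06 rad and linear speed of cover below 0.02 m/s and angular speed of cover below 0.1 rad/s and distance of blank from where it was at the start of the episode below 0.02 m); the robot touches nothing.
It fails at once if the plain plate was moved by more than 30 mm (distance of blank from where it was at the start of the episode above 0.03 m).
It fails at once if the cover was let drop into the pocket instead of being lowered (it turned faster than 5 rad/s there) (x of tongue in the frame of warmer between -0.1 and -0.05 m and z of tongue in the frame of warmer below 0.075 m and y of cover in the frame of warmer between -0.1 and 0.1 m and angular speed of cover above 5 rad/s).
It also fails if it takes over 42 s, if anything falls off the work surface, if the arm or the gripper's body presses on something with over 40 N, if the wrist force passes 120 N, or if a joint passes its speed limit or range.

## Robot

A 6-joint arm with a two-finger parallel gripper is mounted at the origin on the work surface. World frame = base frame: x ahead of the robot, y to its left, z up, the work surface at z = 0. Lengths are in m, angles in rad, forces in N, time in s.
With the tool pointing down it reaches from about 0.35 to 0.775 m from the base axis. Payload 7.3 kg.
Tool frame: the origin (TCP) lies on the centre line of the jaws, within the pads' length; the fingertips stand 17 mm ahead of it and the grasp point (between the pads) lies 2 mm behind it (robot.tip_extent is the distance from the TCP to the fingertips, in m); z points along the fingers, y is the line along which they close (so a half turn about z gives the same grasp; the last joint's range is limited). The gripper opens to 92 mm and grips with 3 to 60 N. Pads are 19 mm wide; open, the fingers measure 130 mm over their backs; the gripper's body (75 mm by 190 mm) begins 47 mm behind the grasp point.
Start: joints at [0.964, 0.342, 1.524, -0, 1.275, -0.146], TCP at [0.233, 0.47, 0.221] pointing down, gripper open.
Joint ranges: [-2.53, 2.53], [-0.77, 2.02], [0.04, 2.7], [-1, 4.14], [0.28, 2.66], [-3.11, 3.11]. Speed limits (rad/s): [2.57, 2.57, 3.14, 3.14, 3.14, 3.14].

## Interface

Orientations are given as [roll, pitch, yaw] about the fixed x, y, z axes, in that order (R = Rz(yaw) Ry(pitch) Rx(roll)).
In Python, from cell import robot gives the robot as it stands.
- The arm moves only by the tool step_arm, never from a script. Its argument "motion" is a list of rows, each a list of 2 entries, a list of its own where there are three numbers: the shift along the tool's x, y, z in units of 60 mm (1.0 is 60 mm), then the turn about the tool's z in rad. In form: [[[x, y, z], spin], ...]. A call has 1 to 10 rows; each row is the pose to reach, as a shift and turn from the pose commanded when the call began, along the tool's axes at that moment; what a row does not reach only later rows make up. A row lasts 1/8 s, in which the tool goes at most 62.5 mm and 10.7 degrees, less where a joint would pass 70% of its speed; a pose out of reach is approached as far as the arm can. A call with a gripper value outside its range is refused whole. "hand" is the closure in counts, from 0 (fully open) to 255 (shut), set as the call begins (left out, the last holds). The fingers move at their own pace and stop on an object; "squeeze" is the grip in N (left out, the last holds). Time passes only in rows, so rows that repeat a pose let the fingers close. It gives the time, the measured TCP pose, the force, the opening and the grip force at its end, in the units of the state.
- robot.observe(): the state, without advancing time (a new reading comes with each control period).
- robot.read_camera(name): name is "scene" or "top"; returns a dict with "pixels" (480x640x3 uint8, red, green, blue), "intrinsics" (3x3 intrinsics, pixels), "k1" (the pictures are not rectified: a ray, as slopes to the right and down, at radius r is drawn at 1 + k1 r^2 times it, then the intrinsics apply), "xyz" and "rotation" of the camera in the world. Camera axes: x right, y up, looking along -z (the intrinsics and any distortion apply to the point x, -y, -z); pixel columns grow to the right and rows downward; lengths in m; the calibration is good to about 2 mm. A picture is of the moment at which its call begins. There is no depth.
- robot.hand_in(): hands the job in; it is judged then, once.
The state is a dict: "time": time; "qpos": joint angles; "qvel": joint speeds; "joint_efforts": joint torques, N m; "tool_pos": TCP position; "tool_rot": TCP orientation; "contact_force": force on the tool from outside, world axes, zero at the start; "torque": the same for the moment, N m; "opening": finger opening in m; "grip_force": force on a finger pad.
Only numpy, scipy, OpenCV 4.12 (cv2) and the standard library are available. Lean on these libraries where they do the work, as an engineer would, in place of code of your own. Each camera call takes 0.05 s, during which the arm holds its last target. There are 200 camera calls.

## Working session

There is one attempt and no reset: what is moved stays moved. The work goes in short steps, Python scripts to look and compute and a tool call to move; the robot and the scene stay as the last step left them, time stands still between calls to the robot, and variables do not carry over. Pictures are saved under pics/ and viewed, at most 11 in all, crops included, and the job is handed in when it is done.

Besides the shell and the picture viewer there is one more tool, called in YAML: its name, and indented under it one key for each argument. step_arm: Moves the arm, as the interface text tells. Its arguments: {"type":"object","properties":{"motion":{"type":"array"},"hand":{"type":"number"},"squeeze":{"type":"number"}},"required":["motion"]}

```bash
mkdir -p pics; ls; python3 - <<'E'
from cell import robot
import cv2
for n in("scene","top"):
    c=robot.read_camera(n); cv2.imwrite(f"pics/{n}0.png",c["pixels"][:,:,::-1]); print(n,c["intrinsics"],c["k1"],c["xyz"],c["rotation"])
s=robot.observe(); print(s)
E
```

```text
pics
scene [[612.78235787   0.         335.09224432]
 [  0.         612.78235787 243.08244425]
 [  0.           0.           1.        ]] -0.1733579142093914 [1.04922397 1.00110545 0.76603434] [0.96649264 0.010511   2.58456932]
top [[530.39036055   0.         314.87750669]
 [  0.         530.39036055 237.02151387]
 [  0.           0.           1.        ]] -0.03252452480259149 [0.41375302 0.10610543 1.05580649] [ 0.10397077 -0.0080847  -1.58323553]
{'time': 0.1, 'qpos': array([ 9.63958724e-01,  3.42636673e-01,  1.52492544e+00, -4.89149814e-06,
        1.27539411e+00, -1.45987419e-01]), 'qvel': array([ 0.00048935, -0.00110198, -0.00485653,  0.00184645, -0.00152464,
        0.00166208]), 'joint_efforts': array([ 1.53335841e-03, -4.32007062e+01, -2.44691277e+01,  7.18931551e-02,
        5.26366406e-02, -6.33880336e-05]), 'tool_pos': array([0.23323421, 0.46993323, 0.22062158]), 'tool_rot': array([-3.14024290e+00, -1.93730721e-04,  2.68074377e+00]), 'contact_force': array([ 0.84814255, -0.01410652,  0.13484663]), 'torque': array([ 0.00643752, -0.03767065, -0.04491221]), 'grip_force': 0.0, 'opening': 0.09191316881116643}
```

View pics/top0.png

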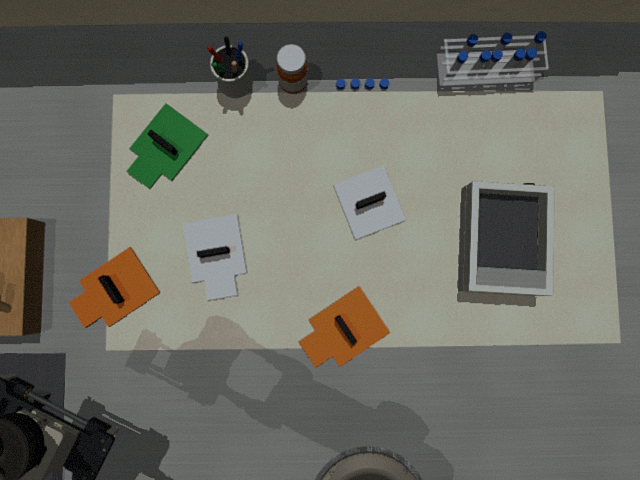

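View pics/scene0.png

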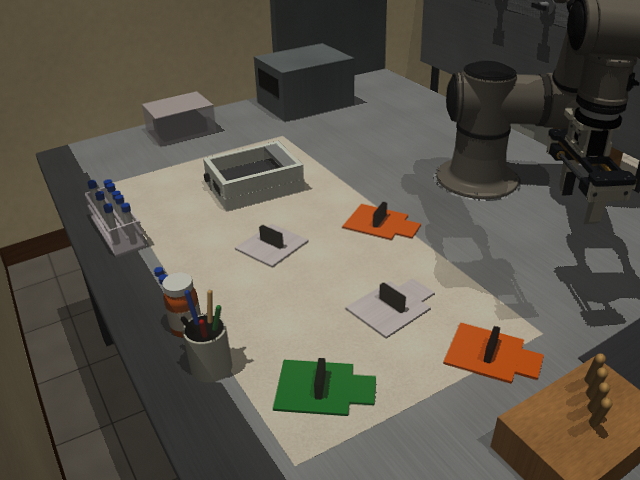

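The top view shows the cover (white, with a tongue) near px (215,255), its tongue pointing down-image at about (222,290). The blank is at (370,203). The warmer is at (512,238), with its lip at the bottom, row ~278. In the scene view the cover is at (390,305), the blank at (272,243) and the warmer at (253,175). Next I'll rectify patches to measure them.

```bash
cat > h.py <<'E'
import numpy as np, cv2
from scipy.spatial.transform import Rotation as Ro
from cell import robot
def proj(c,P):
    P=np.asarray(P,float); q=(P-c["xyz"])@Ro.from_euler("xyz",c["rotation"]).as_matrix()
    a=np.stack([q[...,0],-q[...,1]],-1)/(-q[...,2:]); a=a*(1+c["k1"]*(a**2).sum(-1,keepdims=True))
    K=np.asarray(c["intrinsics"]); return a*[K[0,0],K[1,1]]+K[:2,2]
def patch(c,cx,cy,z,half=.12,mm=.5):   # up = +x world, left = +y world
    n=int(2*half*1000/mm); s=half-np.arange(n)*mm/1000
    X,Y=np.meshgrid(cx+s,cy+s,indexing="ij")
    m=proj(c,np.stack([X,Y,0*X+z],-1)).astype(np.float32)
    return cv2.remap(c["pixels"],m[...,0],m[...,1],cv2.INTER_CUBIC)
def unproj(c,uv,z):
    from scipy.optimize import fsolve
    return fsolve(lambda p:proj(c,[p[0],p[1],z])-uv,[.4,.1])
E
python3 - <<'E'
from h import *
c=robot.read_camera("top")
a=unproj(c,(215,255),.006);b=unproj(c,(512,238),.075);print(a,b,unproj(c,(370,203),.006))
a=np.round(a,2);b=np.round(b,2);print(a,b)
A=patch(c,*a,.006,.13,.65);B=patch(c,*b,.075,.13,.65)
im=np.hstack([A,B])[:,:,::-1].copy();cv2.imwrite("pics/rect.png",im)
E
```

```text
[0.48965069 0.29469604] [ 0.50986993 -0.27229283] [ 0.59052424 -0.0151817 ]
[0.49 0.29] [ 0.51 -0.27]
```

View pics/rect.png

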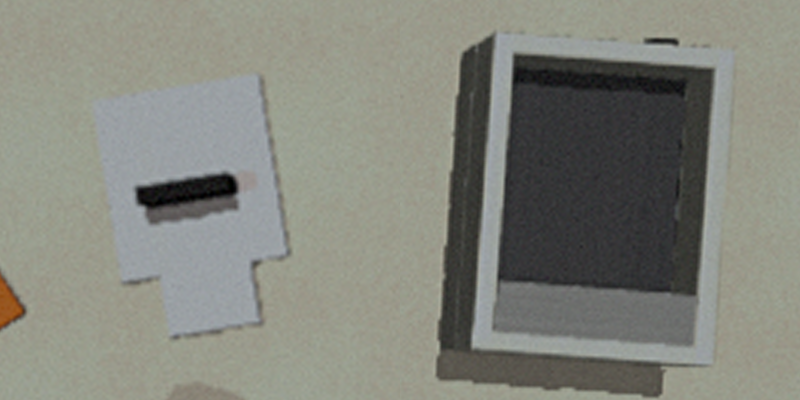

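The rectified patches are at 0.65 mm/px. Left patch: the cover's far corners are at (95,102) and (259,74), and its tongue end is at (170,338)–(262,322). Right patch: the warmer's rim corners are at (495,34), (734,48), (473,348) and (714,364), with the lip at the near end. That gives cover ≈ (0.484, 0.292, yaw 0.160) and warmer ≈ (0.511, −0.2726, yaw −0.063).

The tool can't pitch. I'll grip the rib by its 60 mm ends, so the closing line becomes a hinge, and tilt the cover by pressing its +x end on the outside edge of the lip.

```bash
cat >> h.py <<'E'
def go(x,y,z,yaw):
    s=robot.observe(); R=Ro.from_euler("xyz",s["tool_rot"]).as_matrix()
    d=R.T@(np.array([x,y,z])-s["tool_pos"])/.06
    psi=np.arctan2(R[1,0],R[0,0]); sp=-((yaw-psi+np.pi)%(2*np.pi)-np.pi)
    print("go",d.round(3),"spin",round(sp,3),"rows>=",np.linalg.norm(d)*60/62.5,abs(sp)/.187)
W=np.array([.511,-.2726]);wy=-.063
def gw(x,y,z): # warmer frame x,y (m), yaw aligned
    c,s=np.cos(wy),np.sin(wy); go(W[0]+c*x-s*y,W[1]+s*x+c*y,z,np.pi+wy)
E
python3 -c "
from h import *
go(.4941,.2939,.11,np.pi+.16)"
```

```text
go [-5.199 -0.694  1.845] spin -0.621 rows>= 5.337957581301551 3.3195759704125236
```

step_arm:
  motion:
    - [[-2,-0.3,0.7],-0.3]
    - [[-4,-0.5,1.3],-0.5]
    - [[-5.2,-0.694,1.845],-0.621]
    - [[-5.2,-0.694,1.845],-0.621]
    - [[-5.2,-0.694,1.845],-0.621]
    - [[-5.2,-0.694,1.845],-0.621]
    - [[-5.2,-0.694,1.845],-0.621]
    - [[-5.2,-0.694,1.845],-0.621]
    - [[-5.2,-0.694,1.845],-0.621]
  hand: 0

```text
time: 1.27
tool_pos: [0.4936, 0.2952, 0.1111]
tool_rot: [3.141, 0.001, -2.98]
contact_force: [-0.3, 0.6, -0.3]
opening: 0.0916
grip_force: 0.0
```

```bash
python3 -c "
from h import *
go(.4941,.2939,.031,np.pi+.16)
c=robot.read_camera('scene');p=proj(c,[.494,.294,.03]).astype(int);print(p)
cv2.imwrite('pics/s1.png',cv2.resize(c['pixels'][p[1]-130:p[1]+90,p[0]-120:p[0]+120,::-1],None,fx=2.5,fy=2.5))"
```

```text
go [-0.003 -0.023  1.335] spin 0.002 rows>= 1.2815029008663665 0.009170392098395756
[390 294]
```

View pics/s1.png

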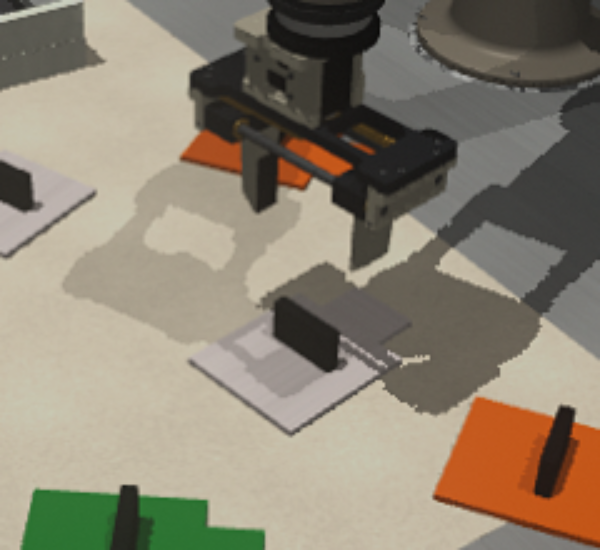

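The fingers are at about (258,180) and (370,240) in the crop, spanning the rib at (305,335) along its length, so the alignment looks right. Lowering and closing.

step_arm:
  motion:
    - [[0,-0.02,0.7],0]
    - [[0,-0.02,1.2],0]
    - [[0,-0.02,1.335],0]
    - [[0,-0.02,1.335],0]
    - [[0,-0.02,1.335],0]

```text
time: 1.95
tool_pos: [0.4954, 0.2936, 0.0319]
tool_rot: [3.141, 0.003, -2.981]
contact_force: [-0.2, -0.7, 0.6]
opening: 0.0917
grip_force: 0.0
```

step_arm:
  motion:
    - [[0,0,0],0]
    - [[0,0,0],0]
    - [[0,0,0],0]
    - [[0,0,0],0]
    - [[0,0,0],0]
    - [[0,0,0],0]
  hand: 255
  squeeze: 20

```text
time: 2.7
tool_pos: [0.4947, 0.2933, 0.0306]
tool_rot: [3.141, 0.0, -2.981]
contact_force: [0.1, 2.4, 2.2]
opening: 0.0593
grip_force: 20.0
```

step_arm:
  motion:
    - [[0,0,-0.3],0]
    - [[0,0,-0.8],0]
    - [[0,0,-1.5],0]
    - [[0,0,-2.2],0]
    - [[0,0,-2.6],0]
    - [[0,0,-2.6],0]
    - [[0,0,-2.6],0]

```text
time: 3.58
tool_pos: [0.4937, 0.2925, 0.1846]
tool_rot: [-3.141, -0.003, -2.981]
contact_force: [-0.2, -0.9, -3.9]
opening: 0.0595
grip_force: 20.0
```

```bash
python3 -c "
from h import *
gw(-.149,0,.16)
c=robot.read_camera('scene');s=robot.observe();print(s['opening'],s['grip_force'],s['contact_force']);p=proj(c,s['tool_pos']).astype(int);print(p)
cv2.imwrite('pics/s2.png',cv2.resize(c['pixels'][p[1]-90:p[1]+110,p[0]-120:p[0]+120,::-1],None,fx=2.5,fy=2.5))"
```

```text
go [ 3.637 -8.794  0.429] spin 0.223 rows>= 9.145246031591213 1.1931808537720494
0.059308691755784015 19.999172687530518 [-1.04037693 -0.29581295 -3.33484609]
[394 225]
```

View pics/s2.png

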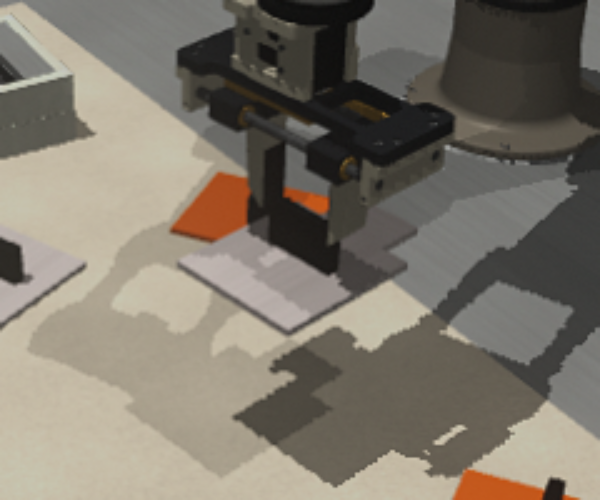

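The cover is held level by the rib ends (crop ~(290,270)). Carrying it to the outside of the lip.

step_arm:
  motion:
    - [[0.1,-0.2,0],0.02]
    - [[0.3,-0.7,0],0.05]
    - [[0.6,-1.4,0.05],0.08]
    - [[0.9,-2.1,0.1],0.12]
    - [[1.2,-2.8,0.15],0.15]
    - [[1.5,-3.6,0.2],0.2]
    - [[1.8,-4.4,0.25],0.223]
    - [[2.1,-5.1,0.3],0.223]
    - [[2.4,-5.8,0.35],0.223]
    - [[2.7,-6.5,0.4],0.223]

```text
time: 4.88
tool_pos: [0.3953, -0.1193, 0.1619]
tool_rot: [3.141, -0.001, 3.078]
contact_force: [1.3, -0.0, -3.3]
opening: 0.059
grip_force: 20.0
```

step_arm:
  motion:
    - [[0.2,-0.6,0],0]
    - [[0.5,-1.2,0],0]
    - [[0.7,-1.7,0],0]
    - [[0.8,-1.9,0],0]
    - [[0.8,-1.9,0],0]
    - [[0.8,-1.9,0],0]

```text
time: 5.62
tool_pos: [0.3419, -0.2277, 0.1622]
tool_rot: [3.141, -0.0, 3.079]
contact_force: [-0.5, 0.0, -3.8]
opening: 0.0597
grip_force: 20.0
```

```bash
python3 -c "
from h import *
gw(-.149,0,.12)"
```

```text
go [-0.377 -0.571  0.703] spin 0.001 rows>= 0.9418761446616122 0.0030689078882144096
```

step_arm:
  motion:
    - [[-0.2,-0.3,0.2],0]
    - [[-0.377,-0.571,0.5],0]
    - [[-0.377,-0.571,0.703],0]
    - [[-0.377,-0.571,0.703],0]
    - [[-0.377,-0.571,0.703],0]

```text
time: 6.25
tool_pos: [0.3623, -0.2635, 0.1206]
tool_rot: [3.142, 0.0, 3.08]
contact_force: [0.4, -0.5, -2.3]
opening: 0.0596
grip_force: 20.0
```

step_arm:
  motion:
    - [[0,0,0.08],0]
    - [[0,0,0.16],0]
    - [[0,0,0.22],0]
    - [[0,0,0.26],0]
    - [[0,0,0.3],0]
    - [[0,0,0.34],0]
    - [[0,0,0.38],0]
    - [[0,0,0.38],0]

```text
time: 7.25
tool_pos: [0.3617, -0.2641, 0.0973]
tool_rot: [3.141, -0.001, 3.079]
contact_force: [-5.6, 0.7, 2.6]
opening: 0.0597
grip_force: 20.0
```

```bash
python3 -c "
from h import *
c=robot.read_camera('scene');s=robot.observe();print(s['tool_pos'],s['opening'],s['grip_force'],s['contact_force'],s['torque']);p=proj(c,s['tool_pos']).astype(int);print(p)
cv2.imwrite('pics/s3.png',cv2.resize(c['pixels'][max(0,p[1]-80):p[1]+80,p[0]-120:p[0]+120,::-1],None,fx=3,fy=3))"
```

```text
[ 0.36172643 -0.26407984  0.09736251] 0.0593450303172216 20.001730620861053 [-5.07664216  0.66925422  1.04460436] [ 0.06049531  0.77550492 -0.05523283]
[304 139]
```

View pics/s3.png

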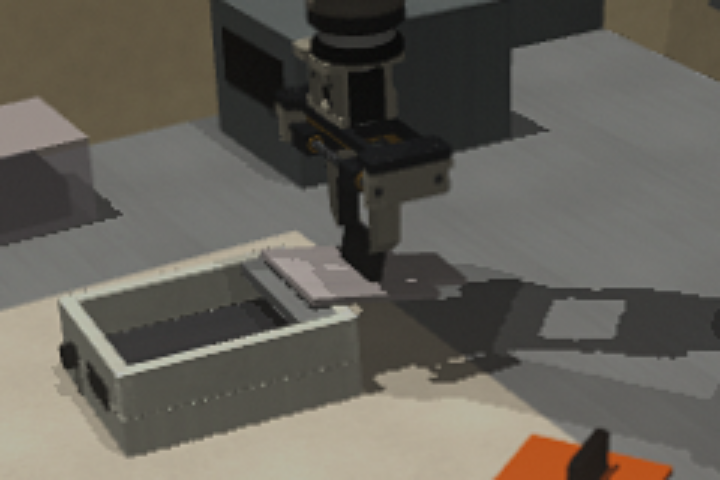

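The cover's far end rests on the lip at crop (320,280) and the plate has begun to tilt, with the tongue hanging outside. I'll press a bit further.

step_arm:
  motion:
    - [[0,0,0.04],0]
    - [[0,0,0.08],0]
    - [[0,0,0.12],0]
    - [[0,0,0.16],0]
    - [[0,0,0.18],0]
    - [[0,0,0.18],0]

```text
time: 8.05
tool_pos: [0.36, -0.2635, 0.0862]
tool_rot: [3.14, -0.005, 3.079]
contact_force: [-11.4, 0.0, 5.3]
opening: 0.0596
grip_force: 20.0
```

step_arm:
  motion:
    - [[0,0,-0.3],0]
    - [[0,0,-0.8],0]
    - [[0,0,-1.3],0]
    - [[0,0,-1.6],0]
    - [[0,0,-1.6],0]
    - [[0,0,-1.6],0]

```text
time: 8.8
tool_pos: [0.362, -0.2638, 0.1816]
tool_rot: [3.14, -0.001, 3.079]
contact_force: [-0.0, -0.7, -3.6]
opening: 0.0594
grip_force: 20.0
```

```bash
python3 -c "
from h import *
c=robot.read_camera('scene');s=robot.observe();print(s['tool_pos'],s['opening'],s['grip_force'],s['contact_force'],s['torque']);p=proj(c,s['tool_pos']).astype(int);print(p)
y0=max(0,p[1]-60)
for th in (.2,.3,.4,.5):
  out=[]
  for u,v in((-80,30),(-80,-30),(80,55),(80,-55)):
    # cover point rel. grasp (local x=10,z=32.6)
    dx,dz=(u-10)*1e-3,-.0326+(.006 if 1 else 0); X=dx*np.cos(th)-dz*np.sin(th);Z=dx*np.sin(th)+dz*np.cos(th)
    cw,sw=np.cos(wy),np.sin(wy);P=s['tool_pos']+[cw*X-sw*v*1e-3,sw*X+cw*v*1e-3,Z+.002]
    out.append(((proj(c,P)-[p[0]-100,y0])*4).round().astype(int).tolist())
  print(th,out)
cv2.imwrite('pics/s4.png',cv2.resize(c['pixels'][y0:p[1]+80,p[0]-100:p[0]+100,::-1],None,fx=4,fy=4))"
```

```text
[ 0.36189227 -0.2636821   0.18147915] 0.05978532364239187 19.993136823177338 [ 0.9695873   0.31647216 -3.39509179] [0.06081412 0.02063164 0.00826378]
[303 108]
0.2 [[542, 296], [498, 264], [331, 314], [259, 253]]
0.3 [[535, 309], [492, 277], [329, 302], [257, 242]]
0.4 [[528, 322], [484, 289], [328, 291], [256, 231]]
0.5 [[519, 334], [476, 301], [328, 279], [256, 220]]
```

View pics/s4.png

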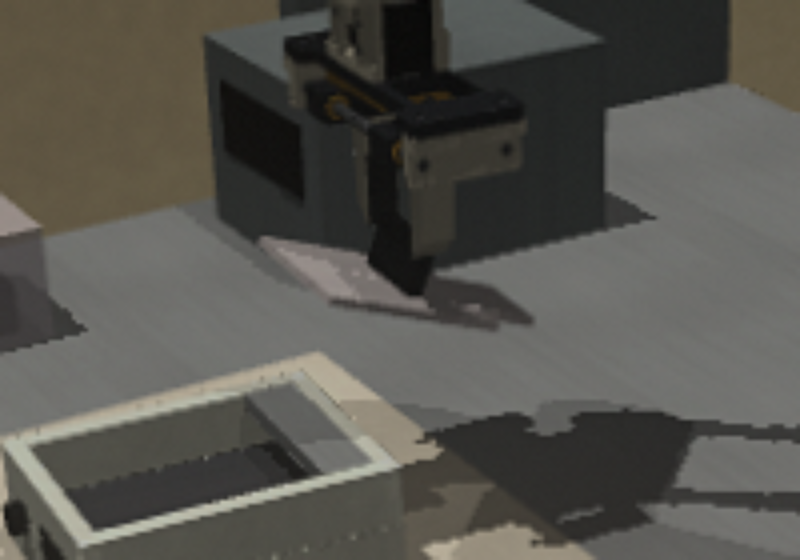

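The cover is tilted. Its end corners are at (330,299) and (258,238) and the tongue corner is at (532,322), which gives about 0.35 rad. Next is the move over the pocket.

```bash
python3 -c "
from h import *
gw(.028,0,.18)"
```

```text
go [-2.956  0.008  0.021] spin 0.0 rows>= 2.838083511362807 0.0010447180253607524
```

step_arm:
  motion:
    - [[-0.2,0,0],0]
    - [[-0.6,0,0],0]
    - [[-1.2,0,0],0]
    - [[-1.8,0,0],0]
    - [[-2.4,0,0],0]
    - [[-2.8,0,0],0]
    - [[-2.956,0.008,0.02],0]
    - [[-2.956,0.008,0.02],0]
    - [[-2.956,0.008,0.02],0]

```text
time: 9.98
tool_pos: [0.5385, -0.2747, 0.1812]
tool_rot: [3.141, -0.001, 3.078]
contact_force: [0.2, 0.1, -2.8]
opening: 0.0598
grip_force: 20.0
```

```bash
python3 -c "
from h import *
gw(.028,0,.11)
c=robot.read_camera('scene');s=robot.observe();print(s['tool_pos'],s['contact_force']);p=proj(c,s['tool_pos']).astype(int)
y0=max(0,p[1]-60)
cv2.imwrite('pics/s5.png',cv2.resize(c['pixels'][y0:p[1]+80,p[0]-100:p[0]+100,::-1],None,fx=4,fy=4))"
```

```text
go [-0.008  0.006  1.187] spin -0.0 rows>= 1.1391040248583837 0.0007681266230395151
[ 0.53850483 -0.2748294   0.18144412] [-0.38666773 -0.46473589 -2.98988695]
```

View pics/s5.png

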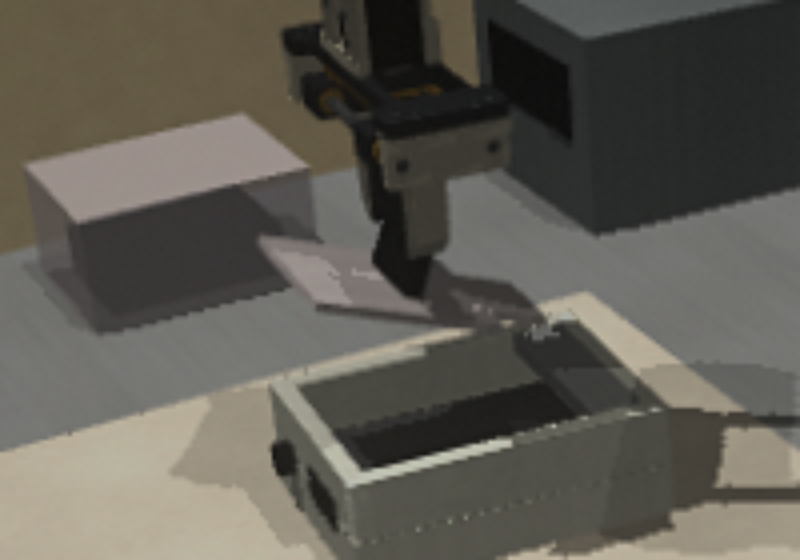

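The tilted cover hovers over the pocket, with the tongue at about (540,325) and the far end at (290,275). Lowering it into the opening.

step_arm:
  motion:
    - [[0,0,0.3],0]
    - [[0,0,0.6],0]
    - [[0,0,0.9],0]
    - [[0,0,1.1],0]
    - [[0,0,1.2],0]
    - [[0,0,1.3],0]
    - [[0,0,1.35],0]
    - [[0,0,1.35],0]
    - [[0,0,1.35],0]

```text
time: 11.15
tool_pos: [0.5395, -0.2749, 0.1007]
tool_rot: [-3.141, 0.001, 3.079]
contact_force: [-0.3, 0.5, -3.3]
opening: 0.0595
grip_force: 20.0
```

step_arm:
  motion:
    - [[0.1,0,0],0]
    - [[0.2,0,0],0]
    - [[0.3,0,0],0]
    - [[0.4,0,0],0]
    - [[0.5,0,0],0]
    - [[0.58,0,0],0]
    - [[0.58,0,0],0]
    - [[0.58,0,0],0]

```text
time: 12.15
tool_pos: [0.5047, -0.2727, 0.1005]
tool_rot: [-3.142, 0.0, 3.079]
contact_force: [0.8, -0.9, -3.4]
opening: 0.0595
grip_force: 20.0
```

```bash
python3 -c "
from h import *
c=robot.read_camera('top');s=robot.observe();print(s['tool_pos'],s['contact_force'],s['torque']);p=proj(c,[.511,-.2726,.075]).astype(int)
cv2.imwrite('pics/s6.png',cv2.resize(c['pixels'][p[1]-80:p[1]+80,p[0]-100:p[0]+100,::-1],None,fx=3.5,fy=3.5))"
```

```text
[ 0.50473959 -0.27270272  0.1004452 ] [ 0.39960647  0.13398697 -2.90511129] [0.01716446 0.08876363 0.02554182]
```

View pics/s6.png

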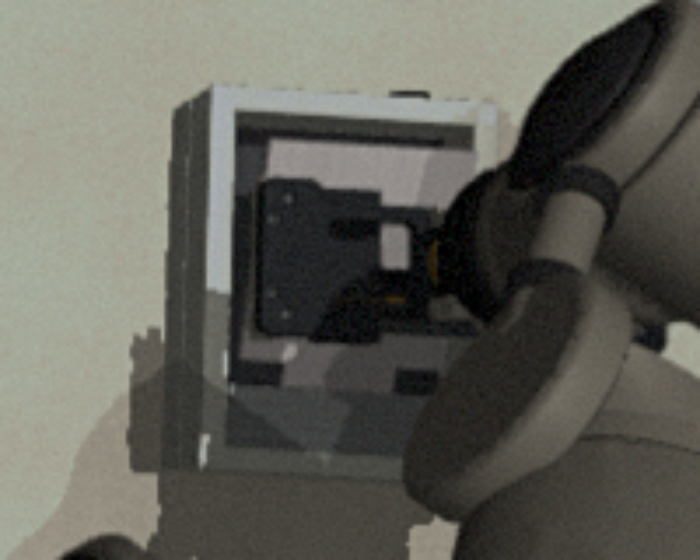

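The plate sits in the pocket with its tongue hidden under the lip (rows ~390–450) and no contact force. Now I'll lower the far end along a pivot arc.

step_arm:
  motion:
    - [[0,0,0.05],0]
    - [[0,0,0.1],0]
    - [[-0.03,0,0.14],0]
    - [[-0.06,0,0.18],0]
    - [[-0.097,0,0.227],0]
    - [[-0.125,0,0.27],0]
    - [[-0.15,0,0.32],0]
    - [[-0.18,0,0.363],0]
    - [[-0.18,0,0.363],0]

```text
time: 13.32
tool_pos: [0.5153, -0.2733, 0.0784]
tool_rot: [3.141, -0.0, 3.079]
contact_force: [1.3, -0.6, -1.9]
opening: 0.0596
grip_force: 20.0
```

step_arm:
  motion:
    - [[-0.02,0,0.04],0]
    - [[-0.04,0,0.08],0]
    - [[-0.07,0,0.14],0]
    - [[-0.085,0,0.18],0]
    - [[-0.1,0,0.22],0]
    - [[-0.1,0,0.235],0]
    - [[-0.1,0,0.235],0]
    - [[-0.1,0,0.235],0]

```text
time: 14.32
tool_pos: [0.5213, -0.2737, 0.0654]
tool_rot: [-3.141, 0.0, 3.079]
contact_force: [-1.4, -0.4, 5.4]
opening: 0.0594
grip_force: 20.0
```

```bash
python3 -c "
from h import *
c=robot.read_camera('scene');s=robot.observe();print(s['tool_pos'],s['contact_force'],s['torque']);p=proj(c,[.511,-.2726,.075]).astype(int)
cv2.imwrite('pics/s7.png',cv2.resize(c['pixels'][p[1]-70:p[1]+50,p[0]-80:p[0]+80,::-1],None,fx=4.5,fy=4.5))"
```

```text
[ 0.52130507 -0.27375056  0.0653649 ] [-2.60233597 -0.67198976  5.64848892] [ 0.47762526  0.31499388 -0.00276349]
```

View pics/s7.png

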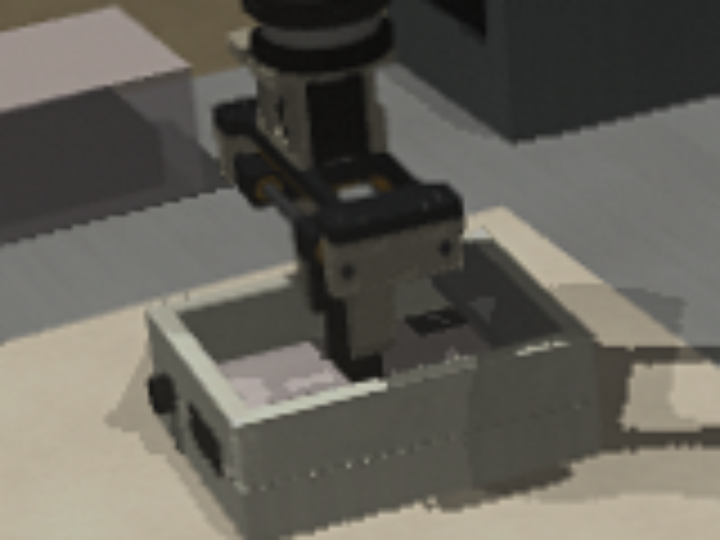

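The plate looks flat on the floor (~(290,370)) and is supported. I'll press it lightly, open partway because the pocket walls are close, and retreat.

step_arm:
  motion:
    - [[0,0,0.02],0]
    - [[0,0,0.04],0]
    - [[0,0,0.04],0]
    - [[0,0,0.04],0]

```text
time: 14.88
tool_pos: [0.5214, -0.2738, 0.0651]
tool_rot: [-3.141, 0.001, 3.079]
contact_force: [-6.0, 4.0, 20.4]
opening: 0.0594
grip_force: 20.0
```

step_arm:
  motion:
    - [[0,0,0.02],0]
    - [[0,0,0],0]
    - [[0,0,0],0]
    - [[0,0,0],0]
  hand: 58

```text
time: 15.38
tool_pos: [0.5212, -0.2737, 0.0619]
tool_rot: [3.141, -0.0, 3.079]
contact_force: [1.1, 0.4, -0.5]
opening: 0.0708
grip_force: 0.0
```

step_arm:
  motion:
    - [[0,0,-0.1],0]
    - [[0,0,-0.3],0]
    - [[0,0,-0.8],0]
    - [[0,0,-1.4],0]
    - [[0,0,-2],0]
    - [[0,0,-2.6],0]
    - [[2,0,-2.6],0]
    - [[3,1,-2.6],0]
    - [[3,2,-2.6],0]
    - [[3,3,-2.6],0]

```text
time: 16.62
tool_pos: [0.3595, -0.1218, 0.2191]
tool_rot: [-3.141, 0.002, 3.076]
contact_force: [0.8, 1.2, 0.2]
opening: 0.0708
grip_force: 0.0
```

```bash
python3 -c "
from h import *
s=robot.observe();print(s['time'],s['opening'],s['tool_pos'])
c=robot.read_camera('top');t=patch(c,.51,-.27,.041,.12,.8);
d=robot.read_camera('scene');p=proj(d,[.511,-.2726,.075]).astype(int)
e=cv2.resize(d['pixels'][p[1]-50:p[1]+50,p[0]-80:p[0]+80],(480,300))
cv2.imwrite('pics/s8.png',np.hstack([t,e])[:,:,::-1]); print(unproj(c,(370,203),.006))"
```

```text
16.625 0.07077670346786184 [ 0.3595211  -0.12181462  0.21906054]
[ 0.59052424 -0.0151817 ]
```

View pics/s8.png

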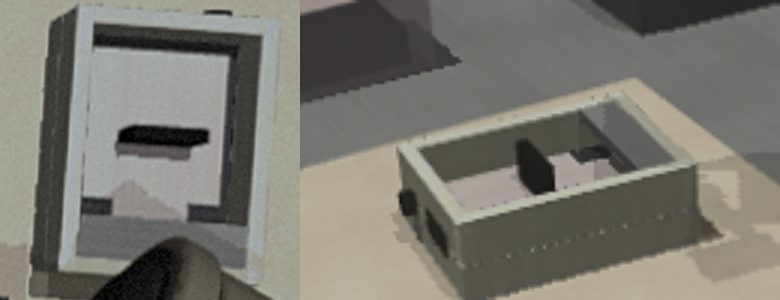

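The top patch shows the far edge at row ~50 (warmer x ≈ +79 mm, so the tongue is at ≈ −81 mm). The edge spans columns 92–226, which puts it centred. The side view shows the cover flat with its rib upright. Handing in.

```bash
python3 -c "
from cell import robot
print(robot.hand_in())"
```

```text
the job is handed in; nothing more can be done
None
```

I put the cover back in the warmer pocket: it lies flat, centred and released, with its tongue about 20 mm in under the lip by camera; I never touched the plain plate, and the job is handed in at about 17 s (no verdict was returned).

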